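# Find and seat the proud bed button with a straightedge

### The arm

A 6-joint arm with a two-finger parallel gripper is mounted at the origin on the work surface. World frame = base frame: x ahead of the robot, y to its left, z up, the work surface at z = 0. Lengths are in mm, angles in rad, forces in N, time in s.
With the tool pointing down it reaches from about 350 to 975 mm from the base axis. Payload 7.1 kg.
Tool frame: the origin (TCP) lies midway between the tips of the shut fingers; the grasp point (between the pads) lies 19 mm behind it; z points along the fingers, y is the line along which they close (so a half turn about z gives the same grasp; the last joint's range is limited). The gripper opens to 88 mm and grips with 3 to 60 N. Pads are 20 mm wide; open, the fingers measure 115 mm over their backs; the gripper's body (75 mm by 178 mm) begins 61 mm behind the grasp point.
Start: joints at [-0.019, 0.423, 1.63, -0, 1.089, -0.019], TCP at [624.984, 0.026, 222.675] pointing down, gripper open.
Joint ranges: [-3, 3], [-0.9, 2.11], [0.09, 2.58], [-1.31, 4.45], [0.11, 2.69], [-2.54, 2.54]. Speed limits (rad/s): [2.39, 2.39, 3.01, 3.14, 3.14, 3.14].

### API

Orientations are given as a rotation vector (axis times angle).
In Python, from workcell import ctrl gives the robot as it stands. The module is installed in compiled form; this text tells all that it offers.
- The arm moves only by the tool servo_tool, never from a script. Its argument "increments" is a list of rows, each a list of 7 numbers: the shift along the world's x, y, z in cm, then the turn, a rotation vector about the world's x, y, z in degrees, then the opening, from -1 (shut) to 1 (fully open). A call has 1 to 20 rows; each row is the pose to reach, as a shift and turn from the pose commanded when the call began; what a row does not reach only later rows make up. A row lasts 1/12 s, in which the tool goes at most 41.7 mm and 7.16 degrees, less where a joint would pass 70% of its speed; a pose out of reach is approached as far as the arm can. A call with a gripper value outside its range is refused whole. The fingers move at their own pace and stop on an object; the grip force is fixed at half the most. Time passes only in rows, so rows that repeat a pose let the fingers close. It gives the time, the measured TCP pose, the force, the opening and the grip force at its end, in the units of the state.
- ctrl.get_obs(): the state, without advancing time (a new reading comes with each control period).
- ctrl.get_image(name): name is "scene" or "side" or "wrist"; returns a dict with "image" (400x640x3 uint8, red, green, blue), "fx", "fy", "cx", "cy" (pixels), "extrinsics" (4x4, takes a point from camera to world coordinates); the wrist camera has in their place "tool_from_camera" (4x4, takes a point from camera to tool coordinates, whose origin is the TCP and whose axes are the flange's). Camera axes: x right, y up, looking along -z (the intrinsics and any distortion apply to the point x, -y, -z); pixel columns grow to the right and rows downward; lengths in mm; the calibration is good to about 2 mm. The wrist camera is an equidistant fisheye: a pixel r from the principal point sees the ray r / f radians off the axis. A picture is of the moment at which its call begins: read the wrist's pose just before it. There is no depth.
- ctrl.close_job(): hands the job in; it is judged then, once.
The state is a dict: "t": time; "qpos": joint angles; "qvel": joint speeds; "joint_torque": joint torques, N m; "ee_pos": TCP position; "orientation": TCP orientation; "ft_force": force on the tool from outside, world axes, zero at the start; "moment": the same for the moment, N m; "width": finger opening in mm; "grasp_force": force on a finger pad.
Only numpy, scipy, OpenCV 4.12 (cv2) and the standard library are available. Lean on these libraries where they do the work, as an engineer would, in place of code of your own. Each camera call takes 0.05 s, during which the arm holds its last target. There are 200 camera calls.

### The job

One of the two blue capper bed plates has its brass seat button standing slightly proud. Lay the straightedge lightly lengthwise across a plate from land to land over the button, let go, and press gently, with about 5 to 20 N, on its red end and then on its blue end; on the plate where it rocks, press on the middle of the straightedge until it sits down on both lands, press the red end and then the blue end once more just as hard to make sure it no longer rocks, and leave it lying there. Never push on the plates or buttons with the fingers themselves, never bear on an end with more than 30 N or anywhere with more than 50 N, and leave the bottles and other things standing as they are.

Things in the scene. Friction and masses are not known exactly. Their poses are not given: they have to be found in the camera images.
- bed_a: one of two look-alike bottle-capper bed plates (see bed_b for the buttons), fixed on dark packing 2 to 14 mm high (differs each time): blue, 200 mm along its x, 110 mm along its y. At each end (78 to 100 mm from the middle, full width) is a bare steel land whose top is 30 mm above the plate's underside; the blue face between is 6 mm lower. Origin: centre of its underside, on the packing
- bed_b: the other plate, of the same shape and sizes as bed_a. In the middle of each plate is a flat brass seat button, 30 mm across, level with the lands when home. On one of the two, not told which, it stands 3 to 4.5 mm proud of the lands; it holds under light load, slides down stiffly at about 9 to 12 N and does not spring back
- straightedge: aluminium straightedge bar, 210 mm long (its x), 18 mm wide (its y), 25 mm tall (its z), 0.26 kg, loose, lying on the bench on its 18 mm face; the last 25 mm at +x is red, at -x blue. Origin: centre of its underside
- edge_mid (a point): the straightedge's centre, half-way up (12.5 mm above its underside); axes as the straightedge
- edge_red (a point): point inside the straightedge's red end, 89 mm from its centre, half-way up; when it is laid centred on a plate this is above a land
- edge_blue (a point): point inside the blue end, 89 mm from the centre, half-way up
- amber_1: bystander, to be left alone: small amber bottle with a black cap, 38 mm across, 78 mm tall; origin at the middle of its underside
- amber_2: bystander, to be left alone: small amber bottle, like the other; origin at the middle of its underside
- vial_red: bystander, to be left alone: clear bottle with a red cap, 56 mm across, 125 mm tall; origin at the middle of its underside
- vial_grey: bystander, to be left alone: clear bottle with a grey cap, 56 mm across, 125 mm tall; origin at the middle of its underside
- beaker: bystander, to be left alone: glass beaker, 72 mm across, 85 mm tall; origin at the middle of its underside
- wrench: bystander, to be left alone: steel wrench, 150 mm long, lying flat; origin at the middle of its underside
- stopper: bystander, to be left alone: black rubber stopper, 32 mm across, 20 mm tall; origin at the middle of its underside
Mind the look-alikes: they are no part of the job. There is more than one size of the straightedge; the job needs the largest.

How it is judged:
By the outcome, as a careful person would: the job done as asked, in the order asked, and still so for the second after the job is handed in, with the robot touching nothing.
It also fails if it takes over 72 s, if anything falls off the work surface, if the arm or the gripper's body presses on something with over 40 N, if the wrist force passes 120 N, or if a joint passes its speed limit or range.

## Working session

There is one attempt and no reset: what is moved stays moved. The work goes in short steps, Python scripts to look and compute and a tool call to move; the robot and the scene stay as the last step left them, time stands still between calls to the robot, and variables do not carry over. Pictures are saved under pics/ and viewed, at most 10 in all, crops included, and the job is handed in when it is done.

Besides the shell and the picture viewer there is one more tool, called after "Request:" as name(argument=value, ...), one argument or row to a line, values as JSON. servo_tool: Moves the arm, as the interface text tells. Its arguments: {"type":"object","properties":{"increments":{"type":"array","items":{"type":"array","items":{"type":"number"}}}},"required":["increments"]}

```bash
mkdir -p pics
cat > h.py <<'E'
import numpy as np, cv2, pickle
from workcell import ctrl
from scipy.spatial.transform import Rotation as R
def snap(n):
    o=ctrl.get_obs(); d=ctrl.get_image(n); d['obs']=o
    pickle.dump(d,open(f'pics/{n}.pkl','wb')); return d
def load(n): return pickle.load(open(f'pics/{n}.pkl','rb'))
def ray(d,u,v):
    if 'extrinsics' in d:
        E=np.array(d['extrinsics']); r=np.array([(u-d['cx'])/d['fx'],-(v-d['cy'])/d['fy'],-1.])
    else:
        T=np.eye(4);T[:3,:3]=R.from_rotvec(d['obs']['orientation']).as_matrix();T[:3,3]=d['obs']['ee_pos']
        E=T@np.array(d['tool_from_camera'])
        x,y=(u-d['cx'])/d['fx'],(v-d['cy'])/d['fy'];t=np.hypot(x,y)+1e-12
        r=np.array([np.sin(t)*x/t,-np.sin(t)*y/t,-np.cos(t)])
    r=E[:3,:3]@r; return E[:3,3],r/np.linalg.norm(r)
def onz(d,u,v,z):
    o,r=ray(d,u,v); return o+r*(z-o[2])/r[2]
def tri(*dr):
    A=np.zeros((3,3));b=np.zeros(3)
    for o,r in dr: P=np.eye(3)-np.outer(r,r);A+=P;b+=P@o
    return np.linalg.solve(A,b)
def save(img,f): cv2.imwrite(f,img[:,:,::-1])
E
python3 - <<'E'
from h import *
for n in ['scene','side','wrist']:
    d=snap(n); save(d['image'],f'pics/{n}0.png'); print(n,d['fx'],d['cx'],d['cy'],np.round(d.get('extrinsics',d.get('tool_from_camera')),3).tolist(), [k for k in d])
o=ctrl.get_obs(); print(o)
E
```

```text
scene 466.0007239447008 318.87394603726966 198.24329757079906 [[0.835, -0.447, 0.321, 982.799], [0.549, 0.659, -0.513, -734.966], [0.018, 0.605, 0.796, 1158.75], [0.0, 0.0, 0.0, 1.0]] ['image', 'fx', 'fy', 'cx', 'cy', 'extrinsics', 'obs']
side 413.6607703627885 320.766231176436 204.60712422514314 [[0.703, 0.404, -0.585, -245.011], [-0.711, 0.417, -0.567, -765.583], [0.015, 0.814, 0.58, 800.197], [0.0, 0.0, 0.0, 1.0]] ['image', 'fx', 'fy', 'cx', 'cy', 'extrinsics', 'obs']
wrist 309.70691628693146 318.2229970253056 195.84042898350572 [[0.002, 0.97, 0.243, 67.357], [1.0, -0.001, -0.001, 1.152], [-0.001, 0.243, -0.97, -162.506], [0.0, 0.0, 0.0, 1.0]] ['image', 'fx', 'fy', 'cx', 'cy', 'tool_from_camera', 'obs']
{'t': 0.15, 'qpos': array([-1.90132574e-02,  4.23712289e-01,  1.63048576e+00,  3.64860484e-05,
        1.08858858e+00, -1.90020191e-02]), 'qvel': array([-2.35348413e-03, -9.96556787e-04, -3.80372723e-03, -6.68374628e-05,
        1.24551169e-03,  3.12893479e-04]), 'joint_torque': array([ 9.52650989e-04, -5.44981134e+01, -2.73919362e+01,  6.45430083e-02,
        2.04369903e-02, -3.19723256e-05]), 'ee_pos': array([6.24579022e+02, 3.54496190e-02, 2.22062198e+02]), 'orientation': array([-2.22084850e+00, -2.22078593e+00,  1.26380577e-03]), 'ft_force': array([0.41868687, 0.13527658, 1.02095701]), 'moment': array([-0.0362569 ,  0.03738905, -0.04346835]), 'grasp_force': 0.0, 'width': 87.96639239088636}
```

View pics/scene0.png

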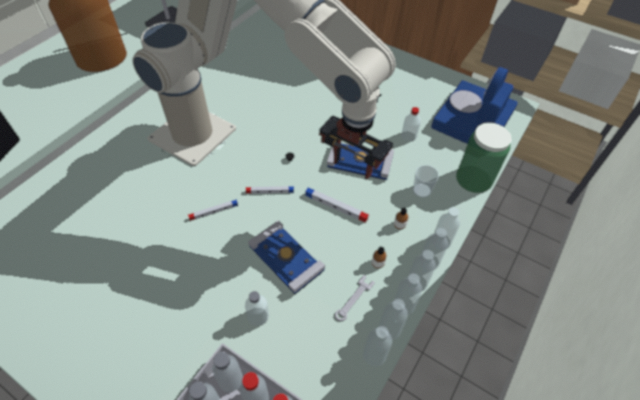

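View pics/side0.png

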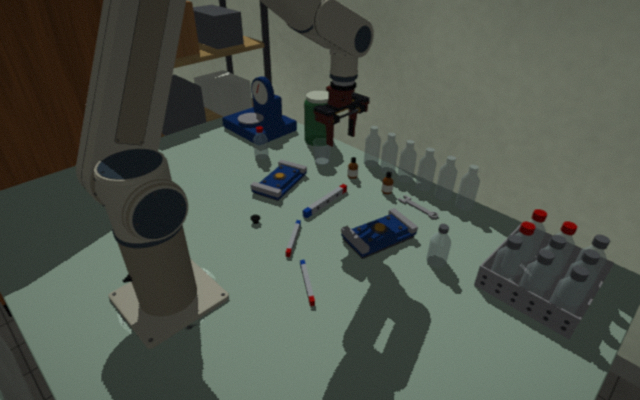

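View pics/wrist0.png

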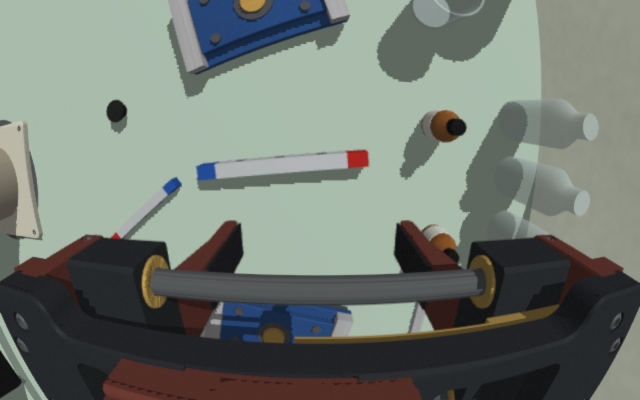

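The scene view shows the largest straightedge at (337,204), with its red end at (364,216), and two shorter ones at (213,210) and (270,190). The plates are at (287,255) and (360,158). In the wrist view, the large bar runs from blue (206,171) to red (357,159).

```bash
cat >> h.py <<'E'
def masks(im):
    h=cv2.cvtColor(im,cv2.COLOR_RGB2HSV); H,S,V=h[...,0],h[...,1],h[...,2]
    return dict(red=((H<6)|(H>174))&(S>170)&(V>90),blue=(H>105)&(H<125)&(S>140)&(V>50),brass=(H>12)&(H<26)&(S>110)&(V>90))
def blobs(m,amin=15):
    n,l,s,c=cv2.connectedComponentsWithStats(m.astype(np.uint8))
    return [(c[i].round(1).tolist(),int(s[i,4])) for i in range(1,n) if s[i,4]>=amin]
E
python3 - <<'E'
from h import *
for n in ['scene','side','wrist']:
    d=load(n)
    for k,m in masks(d['image']).items():
        for c,a in blobs(m): print(n,k,c,a,[onz(d,*c,z).round(0)[:2].tolist() for z in (15,35)])
E
```

```text
scene red [414.6, 110.2] 19 [[589.0, 531.0], [596.0, 509.0]]
scene red [363.0, 216.5] 36 [[670.0, 19.0], [675.0, 6.0]]
scene red [250.0, 380.7] 175 [[686.0, -543.0], [691.0, -546.0]]
scene red [280.1, 397.3] 51 [[767.0, -534.0], [771.0, -537.0]]
scene blue [477.5, 108.8] 2450 [[776.0, 668.0], [780.0, 643.0]]
scene blue [354.8, 148.1] 36 [[506.0, 247.0], [514.0, 230.0]]
scene blue [349.9, 162.8] 401 [[526.0, 181.0], [534.0, 165.0]]
scene blue [376.8, 171.9] 57 [[619.0, 197.0], [625.0, 180.0]]
scene blue [308.9, 192.2] 35 [[484.0, 5.0], [492.0, -8.0]]
scene blue [234.4, 202.6] 15 [[318.0, -156.0], [330.0, -166.0]]
scene blue [283.7, 256.2] 1315 [[553.0, -224.0], [560.0, -233.0]]
scene brass [103.9, 26.2] 1391 [[-731.0, 255.0], [-701.0, 238.0]]
scene brass [404.2, 217.1] 21 [[774.0, 87.0], [777.0, 72.0]]
scene brass [285.5, 252.2] 70 [[550.0, -211.0], [557.0, -220.0]]
scene brass [382.2, 256.4] 26 [[784.0, -70.0], [787.0, -81.0]]
side red [540.2, 212.4] 60 [[1024.0, -522.0], [992.0, -529.0]]
side red [528.1, 225.1] 71 [[929.0, -522.0], [900.0, -528.0]]
side red [569.8, 224.9] 66 [[1024.
[... 1341 characters left out ...]
st blue [205.8, 171.4] 260 [[484.0, 6.0], [491.0, 10.0]]
wrist blue [171.5, 185.4] 155 [[432.0, -11.0], [443.0, -7.0]]
wrist blue [276.6, 319.7] 3079 [[565.0, -213.0], [568.0, -197.0]]
wrist brass [251.5, 4.7] 246 [[544.0, 215.0], [548.0, 207.0]]
wrist brass [444.7, 116.7] 199 [[783.0, 77.0], [775.0, 76.0]]
wrist brass [444.2, 241.7] 260 [[798.0, -90.0], [789.0, -81.0]]
wrist brass [151.8, 280.5] 678 [[372.0, -159.0], [386.0, -147.0]]
wrist brass [486.6, 260.0] 45 [[875.0, -123.0], [861.0, -112.0]]
wrist brass [492.3, 286.5] 54 [[897.0, -170.0], [883.0, -158.0]]
wrist brass [435.2, 327.8] 720 [[810.0, -239.0], [800.0, -222.0]]
wrist brass [273.0, 336.5] 168 [[557.0, -246.0], [561.0, -229.0]]
```

Request:
servo_tool(
  increments=[
    [-4,4,0,0,0,0,1],
    [-7.5,9,0,0,0,0,1],
    [-7.5,9,0,0,0,0,1],
    [-7.5,9,0,0,0,0,1],
    [-7.5,9,0,0,0,0,1],
    [-7.5,9,0,0,0,0,1],
  ],
)

```text
t: 0.65
ee_pos: [550.4, 90.0, 222.8]
orientation: [2.22, 2.222, 0.0]
ft_force: [1.0, -0.3, -0.3]
width: 87.5
grasp_force: 0.0
```

Run:
```python
from h import *
d=snap('wrist'); pickle.dump(d,open('pics/wfar.pkl','wb')); print(d['obs']['ee_pos'],d['obs']['ft_force'])
save(cv2.resize(d['image'][0:220,80:500],None,fx=1.9,fy=1.9,interpolation=cv2.INTER_CUBIC),'pics/wfar.png')
d=snap('scene'); save(d['image'],'pics/scene1.png'); snap('side')
```

```text
[550.39631415  90.00912742 222.82838929] [ 0.96843649 -0.27271851 -0.33135507]
```

View pics/wfar.png

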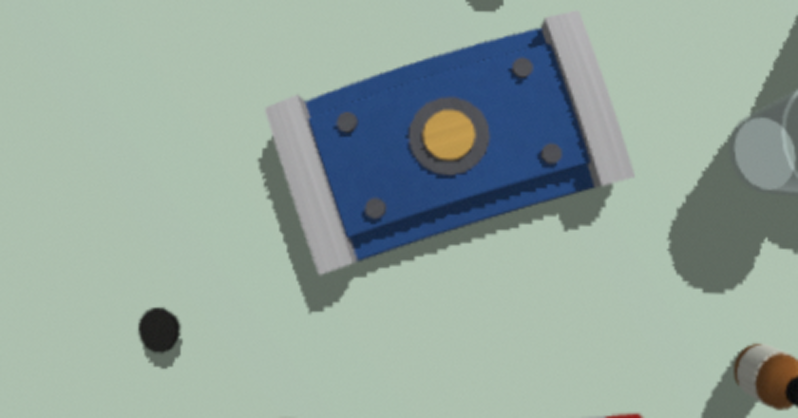

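Request:
servo_tool(
  increments=[
    [0,-4,0,0,0,0,1],
    [0,-8,0,0,0,0,1],
    [0,-12,0,0,0,0,1],
    [0,-16,0,0,0,0,1],
    [0,-20,0,0,0,0,1],
    [0,-24,0,0,0,0,1],
    [0,-28,0,0,0,0,1],
    [0,-32,0,0,0,0,1],
    [0,-36,0,0,0,0,1],
    [0,-40,0,0,0,0,1],
    [0,-43,0,0,0,0,1],
    [0,-43,0,0,0,0,1],
    [0,-43,0,0,0,0,1],
    [0,-43,0,0,0,0,1],
  ],
)

```text
t: 1.97
ee_pos: [549.5, -340.2, 222.1]
orientation: [-2.222, -2.219, -0.0]
ft_force: [-0.0, -0.4, -0.5]
width: 87.8
grasp_force: 0.0
```

Run:
```python
from h import *
d=snap('wrist'); pickle.dump(d,open('pics/wnear.pkl','wb')); print(d['obs']['t'],d['obs']['ee_pos'],d['obs']['ft_force'])
save(cv2.resize(d['image'][0:220,80:500],None,fx=1.9,fy=1.9,interpolation=cv2.INTER_CUBIC),'pics/wnear.png')
```

```text
1.9667 [ 549.45893902 -340.20815443  222.11924437] [-0.03511834 -0.38445573 -0.46794003]
```

View pics/wnear.png

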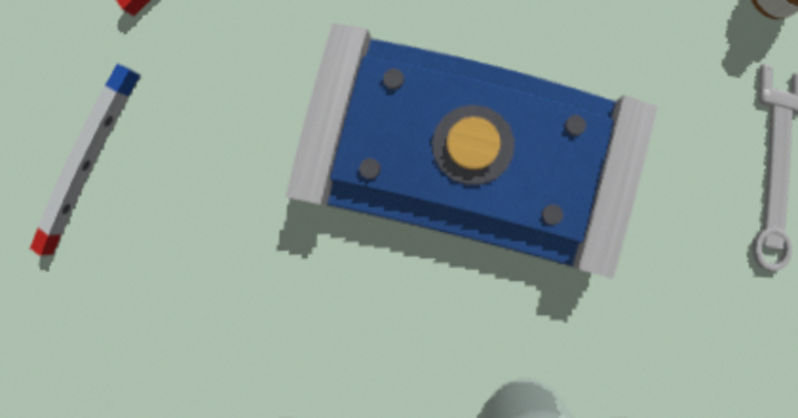

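The near plate's button (crop (473,142)) sits off-centre in its ring and has a shadow. The far plate's button (449,135) is centred in its ring, so the near plate looks like the proud one and I'll start there. The large bar is 186 mm between end centres, which fits 210 mm overall; the other two are far shorter. Next: plate pose, bar pose and an enlarged crop of the bar.

Run:
```python
from h import *
for f,C,B in [('wnear',[(333,24),(288,200),(656,104),(613,277)],(473,142)),('wfar',[(267,107),(321,273),(579,12),(633,177)],(449,135))]:
    d=load(f)
    for z in (32,38,44):
        P=np.array([onz(d,80+(u-.5)/1.9,(v-.5)/1.9,z)[:2] for u,v in C]); c=P.mean(0)
        ax=(P[2]+P[3]-P[0]-P[1])/2; b=onz(d,80+B[0]/1.9,B[1]/1.9,z)[:2]
        print(f,z,c.round(1),'len',np.linalg.norm(ax).round(1),'wid',[np.linalg.norm(P[i]-P[i+1]).round(1) for i in (0,2)],'yaw',np.degrees(np.arctan2(ax[1],ax[0])).round(2),'btn',b.round(1))
d=load('scene');im=d['image'];s=load('side')
save(cv2.resize(im[160:245,170:390],None,fx=3.6,fy=3.6,interpolation=cv2.INTER_CUBIC),'pics/bars.png')
w=load('wfar');
for k in('red','blue'): print(k,[(c,a,onz(w,*c,20)[:2].round(1)) for c,a in blobs(masks(w['image'])[k]) if a<1500])
w=load('wnear');
for k in('red','blue'): print(k,[(c,a,onz(w,*c,20)[:2].round(1)) for c,a in blobs(masks(w['image'])[k]) if a<1500])
```

```text
wnear 32 [ 563.2 -221.6] len 204.0 wid [np.float64(114.2), np.float64(113.4)] yaw -13.59 btn [ 562.9 -221. ]
wnear 38 [ 563.  -222.5] len 200.5 wid [np.float64(112.3), np.float64(111.5)] yaw -13.59 btn [ 562.7 -221.9]
wnear 44 [ 562.8 -223.4] len 197.0 wid [np.float64(110.4), np.float64(109.5)] yaw -13.59 btn [ 562.4 -222.8]
wfar 32 [549.9 214.1] len 200.1 wid [np.float64(110.5), np.float64(109.9)] yaw 17.7 btn [549.6 213.3]
wfar 38 [549.9 213.1] len 196.7 wid [np.float64(108.6), np.float64(108.1)] yaw 17.7 btn [549.6 212.3]
wfar 44 [549.9 212.1] len 193.3 wid [np.float64(106.7), np.float64(106.2)] yaw 17.7 btn [549.7 211.4]
red [([414.0, 222.2], 68, array([675.7,  30.9]))]
blue [([267.1, 238.5], 335, array([486.8,   9.2])), ([284.3, 337.0], 114, array([ 501.8, -152.6]))]
red [([145.3, 1.3], 23, array([320.1, -96.6])), ([100.7, 127.2], 69, array([ 246.6, -265.2]))]
blue [([144.0, 41.8], 158, array([ 323.2, -156.7]))]
```

View pics/bars.png

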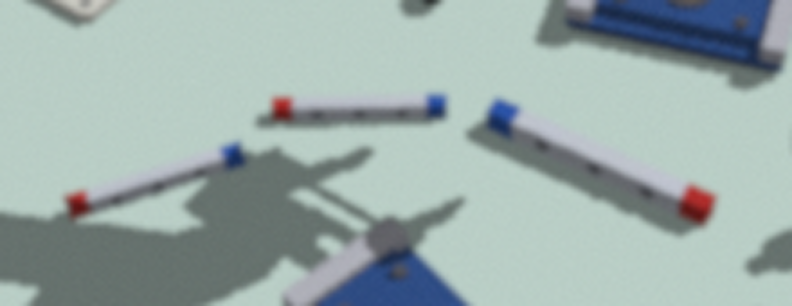

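The crop confirms it: the bar at right, blue (502,117) to red (697,205), is clearly the longest, so that's the one for the job. I'll move above it and turn the tool.

Request:
servo_tool(
  increments=[
    [0.3,3,0,0,0,-7.1,1],
    [0.6,6,0,0,0,-14.2,1],
    [0.9,9,0,0,0,-21.3,1],
    [1.2,12,0,0,0,-28.4,1],
    [1.5,15,0,0,0,-35.5,1],
    [1.8,18,0,0,0,-42.6,1],
    [2.1,21,0,0,0,-49.7,1],
    [2.4,24,0,0,0,-56.8,1],
    [2.7,27,0,0,0,-63.9,1],
    [2.9,30,0,0,0,-71,1],
    [2.9,33,0,0,0,-78.1,1],
    [2.9,35.4,0,0,0,-85.5,1],
    [2.9,35.4,0,0,0,-85.5,1],
    [2.9,35.4,-4,0,0,-85.5,1],
    [2.9,35.4,-8,0,0,-85.5,1],
    [2.9,35.4,-12,0,0,-85.5,1],
    [2.9,35.4,-12,0,0,-85.5,1],
    [2.9,35.4,-12,0,0,-85.5,1],
    [2.9,35.4,-12,0,0,-85.5,1],
  ],
)

```text
t: 3.6
ee_pos: [580.0, 14.1, 104.4]
orientation: [3.139, 0.125, 0.003]
ft_force: [0.0, -0.6, 0.4]
width: 87.8
grasp_force: 0.0
```

Run:
```python
from h import *
d=snap('wrist'); o=d['obs']; print(o['qpos'].round(3),o['ee_pos'],R.from_rotvec(o['orientation']).as_matrix().round(3).tolist())
save(d['image'],'pics/wbar.png')
for k in('red','blue'): print(k,[(c,a,onz(d,*c,20)[:2].round(1)) for c,a in blobs(masks(d['image'])[k]) if a<4000])
s=snap('side');sc=snap('scene')
for n,x in(('side',s),('scene',sc)):
    h=cv2.cvtColor(x['image'],cv2.COLOR_RGB2HSV)
print('vial base', onz(s,438,262,0),onz(sc,262,320,0),'vial top',onz(sc,254,297,125))
```

```text
[ 0.004  0.517  1.806 -0.     0.817  1.495] [579.97156773  14.14794455 104.43087854] [[0.997, 0.08, 0.002], [0.08, -0.997, -0.0], [0.002, 0.0, -1.0]]
red [([320.1, 88.6], 632, array([672.3,  21.3]))]
blue [([318.8, 308.4], 110, array([475.8,   6.1])), ([331.2, 332.3], 93, array([446.9,  -8.7]))]
vial base [ 6.00449490e+02 -4.08239631e+02  1.13686838e-13] [ 612.29177256 -403.15877977    0.        ] vial top [ 601.14643264 -403.73397083  125.        ]
```

View pics/wbar.png

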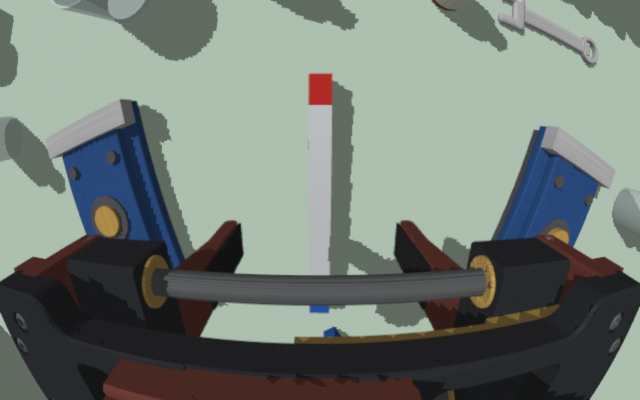

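The bar lies straight between the fingers (red end at (320,89)), with the TCP over its centre. Next: grasp and lift.

Request:
servo_tool(
  increments=[
    [0,0,-3,0,0,0,1],
    [0,0,-6,0,0,0,1],
    [0,0,-8,0,0,0,1],
    [0,0,-9,0,0,0,1],
    [0,0,-9,0,0,0,1],
    [0,0,-9,0,0,0,1],
    [0,0,-9,0,0,0,-1],
    [0,0,-9,0,0,0,-1],
    [0,0,-9,0,0,0,-1],
    [0,0,-9,0,0,0,-1],
    [0,0,-9,0,0,0,-1],
    [0,0,-9,0,0,0,-1],
    [0,0,-9,0,0,0,-1],
    [0,0,-9,0,0,0,-1],
  ],
)

```text
t: 4.92
ee_pos: [579.0, 14.0, 12.7]
orientation: [-3.139, -0.123, -0.0]
ft_force: [0.9, -0.3, -0.2]
width: 38.2
grasp_force: 0.0
```

Request:
servo_tool(
  increments=[
    [0,0,0,0,0,0,-1],
    [0,0,0,0,0,0,-1],
    [0,0,0,0,0,0,-1],
    [0,0,0,0,0,0,-1],
    [0,0,0,0,0,0,-1],
    [0,0,0,0,0,0,-1],
    [0,0,0,0,0,0,-1],
    [0,0,0,0,0,0,-1],
  ],
)

```text
t: 5.58
ee_pos: [579.0, 14.0, 12.6]
orientation: [3.139, 0.123, -0.0]
ft_force: [0.2, -0.6, -1.4]
width: 18.1
grasp_force: 30.0
```

Request:
servo_tool(
  increments=[
    [0,0,2,0,0,0,-1],
    [0,0,5,0,0,0,-1],
    [0,0,8,0,0,0,-1],
    [-0.2,-3,8,0,0,-3,-1],
    [-0.5,-6,8,0,0,-6,-1],
    [-0.8,-9,8,0,0,-9,-1],
    [-1,-12,8,0,0,-12,-1],
    [-1.3,-15,8,0,0,-15,-1],
    [-1.5,-18,8,0,0,-18,-1],
    [-1.7,-21,8,0,0,-18,-1],
    [-1.7,-23,8,0,0,-18,-1],
    [-1.7,-23.7,8,0,0,-18,-1],
    [-1.7,-23.7,8,0,0,-18,-1],
    [-1.7,-23.7,8,0,0,-18,-1],
    [-1.7,-23.7,8,0,0,-18,-1],
  ],
)

```text
t: 6.83
ee_pos: [561.7, -221.7, 92.4]
orientation: [-3.119, 0.368, 0.002]
ft_force: [0.8, 0.1, -2.0]
width: 17.6
grasp_force: 30.0
```

Run:
```python
from h import *
d=snap('wrist'); o=d['obs']; print(o['ee_pos'],o['ft_force'],o['width'],R.from_rotvec(o['orientation']).as_matrix()[:,0].round(3))
T=R.from_rotvec(o['orientation']).as_matrix()
save(d['image'],'pics/wpl.png')
z=o['ee_pos'][2]
m=masks(d['image'])['red']; m=blobs(m); print([(c,a,onz(d,*c,z+3).round(1)) for c,a in m if a>200])
s=snap('side'); save(cv2.resize(s['image'][180:280,300:480],None,fx=4.4,fy=4.4,interpolation=cv2.INTER_CUBIC),'pics/s2.png')
```

```text
[ 561.66130556 -221.65949937   92.37676608] [ 0.83512394  0.08426245 -1.98369236] 17.608172990067683 [ 0.973 -0.233 -0.001]
[([318.4, 67.8], 1734, array([ 653.5, -242.1,   95.4]))]
```

View pics/wpl.png

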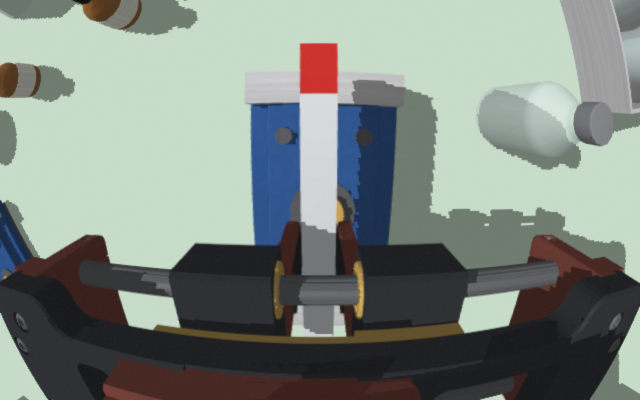

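Run:
```python
from h import *
d=load('wrist')
c=np.array([563,-222.7]);a=np.radians(-13.6);X=np.array([np.cos(a),np.sin(a)]);Y=np.array([-X[1],X[0]])
for n,u,v in [('farL',244.5,73),('farR',404.5,75),('nearR',404,104),('nearL',245.5,104)]:
    for z in(38,42):
        p=onz(d,u,v,z)[:2]-c; print(n,z,(p@X).round(1),(p@Y).round(1))
for n,u,v in[('barL',300,44),('barR',337,44)]:
    p=onz(d,u,v,104.9)[:2]-c; print(n,(p@X).round(1),(p@Y).round(1))
w=load('wfar')
```

```text
farL 38 99.9 54.4
farL 42 99.2 53.4
farR 38 99.5 -58.5
farR 42 98.8 -57.3
nearR 38 78.4 -58.3
nearR 42 78.2 -57.1
nearL 38 77.5 53.6
nearL 42 77.2 52.7
barL 103.0 11.2
barR 103.1 -6.5
```

Request:
servo_tool(
  increments=[
    [0.1,-0.2,-1,0,0,0,-1],
    [0.1,-0.2,-2,0,0,0,-1],
    [0.1,-0.2,-2.5,0,0,0,-1],
    [0.1,-0.2,-2.8,0,0,0,-1],
    [0.1,-0.2,-2.8,0,0,0,-1],
    [0.1,-0.2,-2.8,0,0,0,-1],
    [0.1,-0.2,-2.8,0,0,0,-1],
  ],
)

```text
t: 7.52
ee_pos: [563.1, -225.1, 64.8]
orientation: [3.12, -0.369, 0.0]
ft_force: [-0.0, 0.1, -2.2]
width: 17.7
grasp_force: 30.0
```

Request:
servo_tool(
  increments=[
    [0,0,-0.1,0,0,0,-1],
    [0,0,-0.2,0,0,0,-1],
    [0,0,-0.2,0,0,0,-1],
    [0,0,-0.2,0,0,0,-1],
  ],
)

```text
t: 7.85
ee_pos: [563.0, -225.0, 62.8]
orientation: [3.12, -0.369, 0.0]
ft_force: [0.1, 0.7, -3.1]
width: 17.6
grasp_force: 30.0
```

Request:
servo_tool(
  increments=[
    [0,0,-0.1,0,0,0,-1],
    [0,0,-0.1,0,0,0,-1],
    [0,0,-0.1,0,0,0,-1],
  ],
)

```text
t: 8.1
ee_pos: [562.9, -224.9, 61.6]
orientation: [-3.12, 0.369, 0.0]
ft_force: [-0.2, 0.6, -2.8]
width: 18.0
grasp_force: 30.0
```

Request:
servo_tool(
  increments=[
    [0,0,-0.1,0,0,0,-1],
    [0,0,-0.1,0,0,0,-1],
    [0,0,-0.1,0,0,0,-1],
  ],
)

```text
t: 8.35
ee_pos: [562.9, -224.9, 60.6]
orientation: [-3.12, 0.369, 0.0]
ft_force: [0.5, -0.3, -2.1]
width: 17.6
grasp_force: 30.0
```

Request:
servo_tool(
  increments=[
    [0,0,-0.05,0,0,0,-1],
    [0,0,-0.05,0,0,0,-1],
    [0,0,-0.05,0,0,0,-1],
  ],
)

```text
t: 8.6
ee_pos: [563.0, -225.0, 60.1]
orientation: [-3.12, 0.369, 0.0]
ft_force: [-0.0, -0.3, -1.9]
width: 17.6
grasp_force: 30.0
```

Request:
servo_tool(
  increments=[
    [0,0,-0.05,0,0,0,-1],
    [0,0,-0.05,0,0,0,-1],
    [0,0,-0.05,0,0,0,-1],
  ],
)

```text
t: 8.85
ee_pos: [562.9, -225.0, 59.6]
orientation: [-3.12, 0.369, 0.0]
ft_force: [-0.2, 0.1, -2.1]
width: 17.5
grasp_force: 30.0
```

Request:
servo_tool(
  increments=[
    [0,0,-0.05,0,0,0,-1],
    [0,0,-0.05,0,0,0,-1],
    [0,0,-0.05,0,0,0,-1],
  ],
)

```text
t: 9.1
ee_pos: [563.1, -225.0, 59.3]
orientation: [3.12, -0.369, 0.0]
ft_force: [0.8, 0.2, -1.5]
width: 17.6
grasp_force: 30.0
```

Request:
servo_tool(
  increments=[
    [0,0,-0.05,0,0,0,-1],
    [0,0,-0.05,0,0,0,-1],
    [0,0,-0.05,0,0,0,-1],
  ],
)

```text
t: 9.35
ee_pos: [563.2, -225.1, 59.2]
orientation: [3.12, -0.369, 0.001]
ft_force: [-1.6, 0.5, 5.5]
width: 17.7
grasp_force: 30.0
```

Request:
servo_tool(
  increments=[
    [0,0,-0.05,0,0,0,-1],
    [0,0,-0.05,0,0,0,-1],
    [0,0,-0.05,0,0,0,-1],
  ],
)

```text
t: 9.6
ee_pos: [563.1, -225.0, 58.7]
orientation: [3.12, -0.369, 0.001]
ft_force: [-1.5, 1.1, 5.3]
width: 18.0
grasp_force: 30.0
```

Request:
servo_tool(
  increments=[
    [0,0,0.05,0,0,0,-1],
    [0,0,0.05,0,0,0,0],
    [0,0,0.05,0,0,0,0],
    [0,0,0.05,0,0,0,0],
    [0,0,0.05,0,0,0,0],
    [0,0,0.05,0,0,0,0],
    [0,0,0.05,0,0,0,0],
    [0,0,0.05,0,0,0,0],
    [0,0,2,0,0,0,0],
    [0,0,5,0,0,0,-1],
    [0,0,5,0,0,0,-1],
    [0,0,5,0,0,0,-1],
    [0,0,5,0,0,0,-1],
    [0,0,5,0,0,0,-1],
    [0,0,5,0,0,0,-1],
    [0,0,5,0,0,0,-1],
  ],
)

```text
t: 10.93
ee_pos: [562.4, -224.7, 107.2]
orientation: [-3.119, 0.369, 0.002]
ft_force: [0.8, 0.8, -0.1]
width: 1.7
grasp_force: 0.0
```

Run:
```python
from h import *
d=snap('wrist'); o=d['obs']; print(o['t'],o['ee_pos'],o['ft_force'],o['width'],R.from_rotvec(o['orientation']).as_matrix()[:,0].round(3))
save(d['image'],'pics/wrel.png')
print([(c,a,onz(d,*c,70).round(1)) for c,a in blobs(masks(d['image'])['red']) if a>200])
s=snap('side'); save(cv2.resize(s['image'][190:275,320:460],None,fx=5.5,fy=5.5,interpolation=cv2.INTER_CUBIC),'pics/s3.png')
```

```text
10.9333 [ 562.40897668 -224.72912434  107.20525528] [ 0.83601687  0.82328755 -0.05116934] 1.743642594939176 [ 0.972 -0.233 -0.002]
[([318.8, 79.6], 955, array([ 653.1, -245.3,   70. ]))]
```

View pics/s3.png

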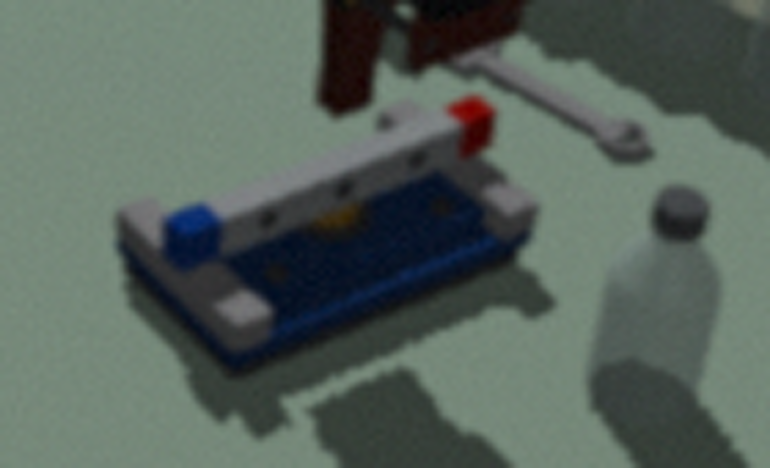

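The straightedge lies on the plate, with the blue end (192,235) down and the red end (472,125) raised. Now I'll press the red end.

Request:
servo_tool(
  increments=[
    [3,-0.7,0,0,0,0,-1],
    [6,-1.4,0,0,0,0,-1],
    [8.7,-2,0,0,0,0,-1],
    [8.7,-2,0,0,0,0,-1],
    [8.7,-2,-1.5,0,0,0,-1],
    [8.7,-2,-2.4,0,0,0,-1],
    [8.7,-2,-2.4,0,0,0,-1],
    [8.7,-2,-2.4,0,0,0,-1],
    [8.7,-2,-2.4,0,0,0,-1],
  ],
)

```text
t: 11.78
ee_pos: [649.1, -244.8, 83.8]
orientation: [-3.12, 0.37, 0.002]
ft_force: [0.2, -0.2, 0.3]
width: 0.7
grasp_force: 0.0
```

Request:
servo_tool(
  increments=[
    [0,0,-0.1,0,0,0,-1],
    [0,0,-0.2,0,0,0,-1],
    [0,0,-0.3,0,0,0,-1],
    [0,0,-0.4,0,0,0,-1],
    [0,0,-0.4,0,0,0,-1],
  ],
)

```text
t: 12.2
ee_pos: [649.9, -244.9, 80.1]
orientation: [-3.12, 0.369, 0.0]
ft_force: [-0.4, -0.5, -0.2]
width: 0.7
grasp_force: 0.0
```

Request:
servo_tool(
  increments=[
    [0,0,-0.1,0,0,0,-1],
    [0,0,-0.1,0,0,0,-1],
    [0,0,-0.1,0,0,0,-1],
  ],
)

```text
t: 12.45
ee_pos: [650.0, -244.9, 79.1]
orientation: [-3.12, 0.369, 0.0]
ft_force: [-0.6, -0.3, -1.2]
width: 0.3
grasp_force: 0.0
```

Request:
servo_tool(
  increments=[
    [0,0,-0.1,0,0,0,-1],
    [0,0,-0.1,0,0,0,-1],
    [0,0,-0.1,0,0,0,-1],
  ],
)

```text
t: 12.7
ee_pos: [649.9, -245.0, 78.0]
orientation: [-3.12, 0.369, 0.0]
ft_force: [-0.3, 0.0, 0.4]
width: 0.5
grasp_force: 0.0
```

Request:
servo_tool(
  increments=[
    [0,0,-0.1,0,0,0,-1],
    [0,0,-0.2,0,0,0,-1],
    [0,0,-0.2,0,0,0,-1],
    [0,0,-0.2,0,0,0,-1],
  ],
)

```text
t: 13.03
ee_pos: [649.9, -244.9, 76.0]
orientation: [-3.12, 0.369, 0.0]
ft_force: [0.7, 0.2, -0.1]
width: 0.2
grasp_force: 0.0
```

Request:
servo_tool(
  increments=[
    [0,0,-0.1,0,0,0,-1],
    [0,0,-0.1,0,0,0,-1],
    [0,0,-0.1,0,0,0,-1],
  ],
)

```text
t: 13.28
ee_pos: [649.9, -245.0, 75.1]
orientation: [-3.12, 0.369, 0.0]
ft_force: [0.6, -0.6, -0.6]
width: -0.1
grasp_force: 0.0
```

Request:
servo_tool(
  increments=[
    [0,0,-0.05,0,0,0,-1],
    [0,0,-0.1,0,0,0,-1],
    [0,0,-0.1,0,0,0,-1],
  ],
)

```text
t: 13.53
ee_pos: [650.0, -244.9, 74.1]
orientation: [-3.12, 0.369, 0.0]
ft_force: [-1.3, 0.4, -0.2]
width: 0.6
grasp_force: 0.0
```

Request:
servo_tool(
  increments=[
    [0,0,-0.05,0,0,0,-1],
    [0,0,-0.05,0,0,0,-1],
    [0,0,-0.05,0,0,0,-1],
  ],
)

```text
t: 13.78
ee_pos: [650.0, -245.0, 73.6]
orientation: [-3.12, 0.369, 0.0]
ft_force: [0.8, 0.6, -0.1]
width: 0.5
grasp_force: 0.0
```

Request:
servo_tool(
  increments=[
    [0,0,-0.05,0,0,0,-1],
    [0,0,-0.05,0,0,0,-1],
    [0,0,-0.05,0,0,0,-1],
  ],
)

```text
t: 14.03
ee_pos: [650.0, -245.0, 73.2]
orientation: [3.12, -0.369, -0.0]
ft_force: [0.2, 0.2, 0.4]
width: 0.9
grasp_force: 0.0
```

Request:
servo_tool(
  increments=[
    [0,0,-0.05,0,0,0,-1],
    [0,0,-0.05,0,0,0,-1],
    [0,0,-0.05,0,0,0,-1],
  ],
)

```text
t: 14.28
ee_pos: [650.0, -245.0, 72.7]
orientation: [3.12, -0.369, -0.0]
ft_force: [-0.1, -0.6, -1.1]
width: 0.5
grasp_force: 0.0
```

Request:
servo_tool(
  increments=[
    [0,0,-0.05,0,0,0,-1],
    [0,0,-0.05,0,0,0,-1],
    [0,0,-0.05,0,0,0,-1],
  ],
)

```text
t: 14.53
ee_pos: [649.9, -245.0, 72.1]
orientation: [-3.12, 0.369, 0.0]
ft_force: [0.2, -0.1, -0.4]
width: 0.7
grasp_force: 0.0
```

Request:
servo_tool(
  increments=[
    [0,0,-0.05,0,0,0,-1],
    [0,0,-0.05,0,0,0,-1],
    [0,0,-0.05,0,0,0,-1],
  ],
)

```text
t: 14.78
ee_pos: [650.0, -245.0, 71.6]
orientation: [-3.12, 0.369, 0.0]
ft_force: [-0.2, 0.3, 0.8]
width: 0.5
grasp_force: 0.0
```

Request:
servo_tool(
  increments=[
    [0,0,-0.05,0,0,0,-1],
    [0,0,-0.05,0,0,0,-1],
    [0,0,-0.05,0,0,0,-1],
  ],
)

```text
t: 15.03
ee_pos: [650.1, -245.0, 71.2]
orientation: [3.12, -0.369, 0.0]
ft_force: [0.4, -0.2, 0.5]
width: 0.4
grasp_force: 0.2
```

Request:
servo_tool(
  increments=[
    [0,0,-0.05,0,0,0,-1],
    [0,0,-0.05,0,0,0,-1],
    [0,0,-0.05,0,0,0,-1],
  ],
)

```text
t: 15.28
ee_pos: [650.1, -245.0, 70.7]
orientation: [3.12, -0.369, 0.0]
ft_force: [-0.2, -0.6, 0.2]
width: 0.2
grasp_force: 0.3
```

Request:
servo_tool(
  increments=[
    [0,0,-0.05,0,0,0,-1],
    [0,0,-0.05,0,0,0,-1],
    [0,0,-0.05,0,0,0,-1],
  ],
)

```text
t: 15.53
ee_pos: [650.0, -245.0, 70.2]
orientation: [-3.12, 0.369, -0.0]
ft_force: [0.5, -0.1, 1.1]
width: 0.6
grasp_force: 0.3
```

Request:
servo_tool(
  increments=[
    [0,0,-0.05,0,0,0,-1],
    [0,0,-0.05,0,0,0,-1],
    [0,0,-0.05,0,0,0,-1],
  ],
)

```text
t: 15.78
ee_pos: [650.0, -245.0, 69.6]
orientation: [3.12, -0.369, -0.0]
ft_force: [-0.0, -0.2, 1.1]
width: 0.8
grasp_force: 0.3
```

Request:
servo_tool(
  increments=[
    [0,0,-0.05,0,0,0,-1],
    [0,0,-0.05,0,0,0,-1],
    [0,0,-0.05,0,0,0,-1],
  ],
)

```text
t: 16.03
ee_pos: [650.0, -244.9, 69.1]
orientation: [-3.12, 0.369, 0.0]
ft_force: [0.6, -0.2, -0.4]
width: 0.5
grasp_force: 0.3
```

Request:
servo_tool(
  increments=[
    [0,0,-0.05,0,0,0,-1],
    [0,0,-0.05,0,0,0,-1],
    [0,0,-0.05,0,0,0,-1],
  ],
)

```text
t: 16.28
ee_pos: [650.0, -245.0, 68.7]
orientation: [-3.12, 0.369, -0.0]
ft_force: [0.5, -0.7, 0.4]
width: 0.5
grasp_force: 0.3
```

Request:
servo_tool(
  increments=[
    [0,0,-0.05,0,0,0,-1],
    [0,0,-0.05,0,0,0,-1],
    [0,0,-0.05,0,0,0,-1],
  ],
)

```text
t: 16.53
ee_pos: [650.1, -245.0, 68.4]
orientation: [3.12, -0.369, 0.0]
ft_force: [-0.4, 0.3, 4.0]
width: 0.4
grasp_force: 1.6
```

Request:
servo_tool(
  increments=[
    [0,0,-0.05,0,0,0,-1],
    [0,0,-0.05,0,0,0,-1],
    [0,0,-0.05,0,0,0,-1],
  ],
)

```text
t: 16.78
ee_pos: [650.1, -245.0, 68.3]
orientation: [3.12, -0.369, 0.001]
ft_force: [-2.0, 0.5, 6.4]
width: 0.4
grasp_force: 3.2
```

Request:
servo_tool(
  increments=[
    [0,0,-0.05,0,0,0,-1],
    [0,0,-0.05,0,0,0,-1],
    [0,0,-0.05,0,0,0,-1],
    [0,0,-0.05,0,0,0,-1],
    [0,0,-0.05,0,0,0,-1],
  ],
)

```text
t: 17.2
ee_pos: [650.2, -245.0, 68.3]
orientation: [3.12, -0.369, 0.001]
ft_force: [-2.6, 0.6, 8.7]
width: 0.1
grasp_force: 4.6
```

Request:
servo_tool(
  increments=[
    [0,0,-0.03,0,0,0,-1],
    [0,0,-0.03,0,0,0,-1],
    [0,0,-0.03,0,0,0,-1],
    [0,0,-0.03,0,0,0,-1],
    [0,0,-0.03,0,0,0,-1],
  ],
)

```text
t: 17.62
ee_pos: [650.2, -245.0, 68.2]
orientation: [3.12, -0.369, 0.001]
ft_force: [-2.8, 0.5, 11.0]
width: 0.4
grasp_force: 5.4
```

Request:
servo_tool(
  increments=[
    [0,0,0.2,0,0,0,-1],
    [0,0,1.5,0,0,0,-1],
    [0,0,2,0,0,0,-1],
    [-4,1,2,0,0,0,-1],
    [-8,2,2,0,0,0,-1],
    [-12,3,2,0,0,0,-1],
    [-15,3.7,2,0,0,0,-1],
    [-17.3,4.2,2,0,0,0,-1],
    [-17.3,4.2,1.5,0,0,0,-1],
    [-17.3,4.2,1.2,0,0,0,-1],
    [-17.3,4.2,1.2,0,0,0,-1],
    [-17.3,4.2,1.2,0,0,0,-1],
    [-17.3,4.2,1.2,0,0,0,-1],
  ],
)

```text
t: 18.7
ee_pos: [478.3, -203.4, 79.0]
orientation: [3.12, -0.369, 0.002]
ft_force: [0.1, 1.2, -0.3]
width: 0.3
grasp_force: 0.0
```

Request:
servo_tool(
  increments=[
    [0,0,-0.1,0,0,0,-1],
    [0,0,-0.2,0,0,0,-1],
    [0,0,-0.2,0,0,0,-1],
    [0,0,-0.2,0,0,0,-1],
  ],
)

```text
t: 19.03
ee_pos: [477.0, -202.9, 76.7]
orientation: [-3.12, 0.369, 0.0]
ft_force: [0.7, -0.0, -0.6]
width: 0.5
grasp_force: 0.0
```

Request:
servo_tool(
  increments=[
    [0,0,-0.1,0,0,0,-1],
    [0,0,-0.2,0,0,0,-1],
    [0,0,-0.2,0,0,0,-1],
    [0,0,-0.2,0,0,0,-1],
  ],
)

```text
t: 19.37
ee_pos: [476.9, -202.9, 74.8]
orientation: [-3.12, 0.369, 0.0]
ft_force: [0.2, 0.0, -0.5]
width: 0.4
grasp_force: 0.0
```

Request:
servo_tool(
  increments=[
    [0,0,-0.1,0,0,0,-1],
    [0,0,-0.2,0,0,0,-1],
    [0,0,-0.2,0,0,0,-1],
  ],
)

```text
t: 19.62
ee_pos: [476.9, -202.9, 72.7]
orientation: [-3.12, 0.369, 0.0]
ft_force: [0.2, 0.3, -0.5]
width: 0.6
grasp_force: 0.0
```

Request:
servo_tool(
  increments=[
    [0,0,-0.1,0,0,0,-1],
    [0,0,-0.2,0,0,0,-1],
    [0,0,-0.2,0,0,0,-1],
  ],
)

```text
t: 19.87
ee_pos: [476.9, -202.9, 70.7]
orientation: [-3.12, 0.369, 0.0]
ft_force: [-0.0, 0.5, 1.2]
width: 0.5
grasp_force: 0.3
```

Request:
servo_tool(
  increments=[
    [0,0,-0.1,0,0,0,-1],
    [0,0,-0.1,0,0,0,-1],
    [0,0,-0.1,0,0,0,-1],
  ],
)

```text
t: 20.12
ee_pos: [477.0, -203.0, 69.8]
orientation: [-3.12, 0.369, 0.0]
ft_force: [-0.0, 0.2, 1.3]
width: 0.5
grasp_force: 0.4
```

Request:
servo_tool(
  increments=[
    [0,0,-0.05,0,0,0,-1],
    [0,0,-0.1,0,0,0,-1],
    [0,0,-0.1,0,0,0,-1],
  ],
)

```text
t: 20.37
ee_pos: [476.9, -203.0, 68.8]
orientation: [-3.12, 0.369, 0.0]
ft_force: [-0.5, 0.8, 0.6]
width: -0.0
grasp_force: 0.4
```

Request:
servo_tool(
  increments=[
    [0,0,-0.05,0,0,0,-1],
    [0,0,-0.05,0,0,0,-1],
    [0,0,-0.05,0,0,0,-1],
  ],
)

```text
t: 20.62
ee_pos: [476.9, -203.0, 68.6]
orientation: [-3.12, 0.369, 0.0]
ft_force: [-1.4, 0.8, 4.5]
width: 0.9
grasp_force: 2.2
```

Request:
servo_tool(
  increments=[
    [0,0,-0.05,0,0,0,-1],
    [0,0,-0.05,0,0,0,-1],
    [0,0,-0.05,0,0,0,-1],
  ],
)

```text
t: 20.87
ee_pos: [477.0, -203.0, 68.4]
orientation: [3.12, -0.369, 0.0]
ft_force: [-2.2, 0.7, 9.7]
width: 0.2
grasp_force: 4.8
```

Request:
servo_tool(
  increments=[
    [0,0,-0.05,0,0,0,-1],
    [0,0,-0.05,0,0,0,-1],
    [0,0,-0.05,0,0,0,-1],
  ],
)

```text
t: 21.12
ee_pos: [477.0, -203.0, 68.3]
orientation: [3.12, -0.369, 0.0]
ft_force: [-4.4, 1.8, 14.0]
width: 0.3
grasp_force: 7.2
```

Both ends dropped about 3 mm under roughly 1 N before seating on a land, so the bar rocks on this plate. Now I'll press the middle.

Request:
servo_tool(
  increments=[
    [0,0,0.2,0,0,0,-1],
    [0,0,0.4,0,0,0,-1],
    [0,0,1.5,0,0,0,-1],
    [0,0,1.5,0,0,0,-1],
    [4,-1,1.5,0,0,0,-1],
    [8.6,-2.1,1.5,0,0,0,-1],
    [8.6,-2.1,1.5,0,0,0,-1],
    [8.6,-2.1,0.8,0,0,0,-1],
    [8.6,-2.1,0.8,0,0,0,-1],
    [8.6,-2.1,0.8,0,0,0,-1],
    [8.6,-2.1,0.8,0,0,0,-1],
  ],
)

```text
t: 22.03
ee_pos: [561.3, -223.5, 74.9]
orientation: [-3.119, 0.37, 0.003]
ft_force: [0.5, -0.4, -1.2]
width: 0.4
grasp_force: 0.0
```

Request:
servo_tool(
  increments=[
    [0,0,-0.1,0,0,0,-1],
    [0,0,-0.2,0,0,0,-1],
    [0,0,-0.2,0,0,0,-1],
    [0,0,-0.2,0,0,0,-1],
  ],
)

```text
t: 22.37
ee_pos: [562.8, -224.0, 73.5]
orientation: [-3.12, 0.369, 0.0]
ft_force: [0.9, -0.3, 0.1]
width: 0.6
grasp_force: 0.0
```

Request:
servo_tool(
  increments=[
    [0,0,-0.1,0,0,0,-1],
    [0,0,-0.1,0,0,0,-1],
    [0,0,-0.1,0,0,0,-1],
  ],
)

```text
t: 22.62
ee_pos: [562.9, -224.0, 72.3]
orientation: [-3.12, 0.369, 0.0]
ft_force: [0.4, 0.2, -0.3]
width: 0.5
grasp_force: 0.0
```

Request:
servo_tool(
  increments=[
    [0,0,-0.05,0,0,0,-1],
    [0,0,-0.1,0,0,0,-1],
    [0,0,-0.1,0,0,0,-1],
  ],
)

```text
t: 22.87
ee_pos: [563.1, -224.0, 71.5]
orientation: [3.12, -0.369, 0.0]
ft_force: [-0.6, -0.2, 1.2]
width: 0.6
grasp_force: 0.5
```

Request:
servo_tool(
  increments=[
    [0,0,-0.05,0,0,0,-1],
    [0,0,-0.05,0,0,0,-1],
    [0,0,-0.05,0,0,0,-1],
  ],
)

```text
t: 23.12
ee_pos: [563.2, -224.0, 71.3]
orientation: [3.12, -0.369, 0.001]
ft_force: [-1.1, 1.4, 4.4]
width: 0.6
grasp_force: 2.5
```

Request:
servo_tool(
  increments=[
    [0,0,-0.05,0,0,0,-1],
    [0,0,-0.1,0,0,0,-1],
    [0,0,-0.1,0,0,0,-1],
  ],
)

```text
t: 23.37
ee_pos: [563.2, -224.1, 70.3]
orientation: [3.12, -0.369, 0.001]
ft_force: [-1.6, 0.7, 5.6]
width: 0.6
grasp_force: 2.7
```

Request:
servo_tool(
  increments=[
    [0,0,-0.05,0,0,0,-1],
    [0,0,-0.1,0,0,0,-1],
    [0,0,-0.1,0,0,0,-1],
  ],
)

```text
t: 23.62
ee_pos: [563.2, -224.1, 69.3]
orientation: [3.12, -0.369, 0.001]
ft_force: [-0.6, 0.8, 5.6]
width: 0.6
grasp_force: 2.7
```

Request:
servo_tool(
  increments=[
    [0,0,-0.05,0,0,0,-1],
    [0,0,-0.1,0,0,0,-1],
    [0,0,-0.1,0,0,0,-1],
  ],
)

```text
t: 23.87
ee_pos: [563.2, -224.1, 68.3]
orientation: [3.12, -0.369, 0.001]
ft_force: [-1.1, 1.4, 5.4]
width: 0.4
grasp_force: 2.8
```

Request:
servo_tool(
  increments=[
    [0,0,-0.05,0,0,0,-1],
    [0,0,-0.05,0,0,0,-1],
    [0,0,-0.05,0,0,0,-1],
  ],
)

```text
t: 24.12
ee_pos: [563.1, -224.0, 67.8]
orientation: [3.12, -0.369, 0.001]
ft_force: [-1.2, 0.3, 6.9]
width: 0.5
grasp_force: 3.1
```

Request:
servo_tool(
  increments=[
    [0,0,-0.05,0,0,0,-1],
    [0,0,-0.05,0,0,0,-1],
    [0,0,-0.05,0,0,0,-1],
  ],
)

```text
t: 24.37
ee_pos: [563.1, -224.0, 67.8]
orientation: [3.12, -0.369, 0.001]
ft_force: [-3.1, 1.7, 9.9]
width: 0.2
grasp_force: 5.2
```

Request:
servo_tool(
  increments=[
    [0,0,-0.05,0,0,0,-1],
    [0,0,-0.05,0,0,0,-1],
    [0,0,-0.05,0,0,0,-1],
  ],
)

```text
t: 24.62
ee_pos: [563.2, -224.1, 67.8]
orientation: [3.12, -0.369, 0.001]
ft_force: [-4.1, 2.0, 14.9]
width: 0.5
grasp_force: 7.3
```

Request:
servo_tool(
  increments=[
    [0,0,-0.05,0,0,0,-1],
    [0,0,-0.1,0,0,0,-1],
    [0,0,-0.1,0,0,0,-1],
    [0,0,-0.1,0,0,0,-1],
  ],
)

```text
t: 24.95
ee_pos: [563.2, -224.0, 67.7]
orientation: [3.12, -0.369, 0.001]
ft_force: [-6.5, 3.0, 23.7]
width: 0.6
grasp_force: 11.6
```

Request:
servo_tool(
  increments=[
    [0,0,0.2,0,0,0,-1],
    [0,0,0.5,0,0,0,-1],
    [0,0,1.5,0,0,0,-1],
    [4,-1,1.5,0,0,0,-1],
    [8.7,-2.1,1.5,0,0,0,-1],
    [8.7,-2.1,1.5,0,0,0,-1],
    [8.7,-2.1,0.6,0,0,0,-1],
    [8.7,-2.1,0.5,0,0,0,-1],
    [8.7,-2.1,0.5,0,0,0,-1],
    [8.7,-2.1,0.5,0,0,0,-1],
  ],
)

```text
t: 25.78
ee_pos: [648.1, -244.4, 69.6]
orientation: [-3.119, 0.369, 0.004]
ft_force: [0.2, 0.5, 0.2]
width: 0.8
grasp_force: 0.0
```

Request:
servo_tool(
  increments=[
    [0,0,-0.1,0,0,0,-1],
    [0,0,-0.1,0,0,0,-1],
    [0,0,-0.1,0,0,0,-1],
  ],
)

```text
t: 26.03
ee_pos: [649.6, -244.9, 69.6]
orientation: [3.12, -0.369, -0.0]
ft_force: [0.1, -0.6, -0.8]
width: 0.4
grasp_force: 0.0
```

Request:
servo_tool(
  increments=[
    [0,0,-0.05,0,0,0,-1],
    [0,0,-0.1,0,0,0,-1],
    [0,0,-0.1,0,0,0,-1],
  ],
)

```text
t: 26.28
ee_pos: [649.9, -245.0, 68.4]
orientation: [-3.12, 0.369, -0.0]
ft_force: [-0.3, 1.0, 0.5]
width: 0.6
grasp_force: 0.0
```

Request:
servo_tool(
  increments=[
    [0,0,-0.05,0,0,0,-1],
    [0,0,-0.1,0,0,0,-1],
    [0,0,-0.1,0,0,0,-1],
  ],
)

```text
t: 26.53
ee_pos: [650.1, -245.0, 67.9]
orientation: [3.12, -0.369, 0.0]
ft_force: [-2.2, 0.6, 5.2]
width: 0.5
grasp_force: 2.2
```

Request:
servo_tool(
  increments=[
    [0,0,-0.05,0,0,0,-1],
    [0,0,-0.05,0,0,0,-1],
    [0,0,-0.05,0,0,0,-1],
  ],
)

```text
t: 26.78
ee_pos: [650.1, -245.0, 67.8]
orientation: [3.12, -0.369, 0.0]
ft_force: [-2.5, 1.9, 7.9]
width: 0.1
grasp_force: 3.9
```

Request:
servo_tool(
  increments=[
    [0,0,-0.05,0,0,0,-1],
    [0,0,-0.05,0,0,0,-1],
    [0,0,-0.05,0,0,0,-1],
    [0,0,-0.05,0,0,0,-1],
  ],
)

```text
t: 27.12
ee_pos: [650.1, -245.0, 67.8]
orientation: [3.12, -0.369, 0.0]
ft_force: [-4.5, 1.5, 12.1]
width: 0.5
grasp_force: 5.5
```

Request:
servo_tool(
  increments=[
    [0,0,0.2,0,0,0,-1],
    [0,0,1.2,0,0,0,-1],
    [0,0,1.5,0,0,0,-1],
    [-4,1,1.5,0,0,0,-1],
    [-8,2,1.5,0,0,0,-1],
    [-12,3,1.5,0,0,0,-1],
    [-15,3.7,1.5,0,0,0,-1],
    [-17.3,4.2,1.5,0,0,0,-1],
    [-17.3,4.2,1.5,0,0,0,-1],
    [-17.3,4.2,0.8,0,0,0,-1],
    [-17.3,4.2,0.5,0,0,0,-1],
    [-17.3,4.2,0.5,0,0,0,-1],
    [-17.3,4.2,0.5,0,0,0,-1],
  ],
)

```text
t: 28.2
ee_pos: [478.0, -203.3, 71.0]
orientation: [3.12, -0.369, 0.0]
ft_force: [0.3, 0.2, 0.6]
width: 0.5
grasp_force: 0.0
```

Request:
servo_tool(
  increments=[
    [0,0,-0.1,0,0,0,-1],
    [0,0,-0.1,0,0,0,-1],
    [0,0,-0.1,0,0,0,-1],
  ],
)

```text
t: 28.45
ee_pos: [477.3, -203.0, 70.2]
orientation: [3.12, -0.369, 0.0]
ft_force: [-0.3, -0.2, -0.0]
width: 0.3
grasp_force: 0.0
```

Request:
servo_tool(
  increments=[
    [0,0,-0.05,0,0,0,-1],
    [0,0,-0.1,0,0,0,-1],
    [0,0,-0.1,0,0,0,-1],
  ],
)

```text
t: 28.7
ee_pos: [477.0, -203.0, 69.3]
orientation: [-3.12, 0.369, 0.0]
ft_force: [0.3, -0.4, -0.5]
width: 0.4
grasp_force: 0.0
```

Request:
servo_tool(
  increments=[
    [0,0,-0.05,0,0,0,-1],
    [0,0,-0.1,0,0,0,-1],
    [0,0,-0.1,0,0,0,-1],
  ],
)

```text
t: 28.95
ee_pos: [476.9, -203.0, 68.3]
orientation: [-3.12, 0.369, 0.0]
ft_force: [-0.2, 1.1, 0.1]
width: 0.5
grasp_force: 0.0
```

Request:
servo_tool(
  increments=[
    [0,0,-0.05,0,0,0,-1],
    [0,0,-0.1,0,0,0,-1],
    [0,0,-0.1,0,0,0,-1],
  ],
)

```text
t: 29.2
ee_pos: [477.0, -203.0, 67.8]
orientation: [3.12, -0.369, 0.0]
ft_force: [-1.9, 1.4, 5.8]
width: 0.3
grasp_force: 2.8
```

Request:
servo_tool(
  increments=[
    [0,0,-0.05,0,0,0,-1],
    [0,0,-0.05,0,0,0,-1],
    [0,0,-0.05,0,0,0,-1],
  ],
)

```text
t: 29.45
ee_pos: [477.1, -203.0, 67.7]
orientation: [3.12, -0.369, 0.0]
ft_force: [-2.8, 1.6, 11.2]
width: 0.4
grasp_force: 5.6
```

Request:
servo_tool(
  increments=[
    [0,0,-0.03,0,0,0,-1],
    [0,0,-0.03,0,0,0,-1],
    [0,0,-0.03,0,0,0,-1],
    [0,0,-0.03,0,0,0,-1],
  ],
)

```text
t: 29.78
ee_pos: [477.1, -203.0, 67.7]
orientation: [3.12, -0.369, 0.001]
ft_force: [-3.2, 1.0, 14.3]
width: -0.2
grasp_force: 7.2
```

Request:
servo_tool(
  increments=[
    [0,0,0.2,0,0,0,-1],
    [0,0,1.5,0,0,0,-1],
    [0,0,4,0,0,0,-1],
    [0,0,8,0,0,0,-1],
    [0,0,12,0,0,0,-1],
    [0,4,15,0,0,0,-1],
    [0,8,15,0,0,0,-1],
    [0,12,15,0,0,0,-1],
    [0,12,15,0,0,0,-1],
    [0,12,15,0,0,0,-1],
  ],
)

```text
t: 30.62
ee_pos: [476.9, -81.1, 216.9]
orientation: [3.121, -0.363, 0.001]
ft_force: [0.4, -0.1, 0.1]
width: 0.5
grasp_force: 0.0
```

Run:
```python
from h import *
s=snap('side'); save(cv2.resize(s['image'][190:275,320:460],None,fx=5.5,fy=5.5,interpolation=cv2.INTER_CUBIC),'pics/s4.png')
```

```text
(no output)
```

View pics/s4.png

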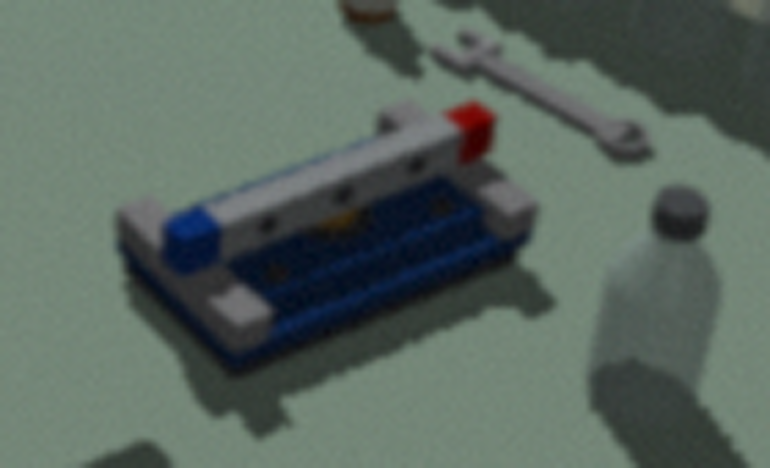

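The bar now lies flat from land to land, red end at (472,130) and blue end at (192,240). The arm is clear and the bottle and wrench in this view haven't moved.

```bash
python3 -c "
from workcell import ctrl
print(ctrl.close_job())"
```

```text
the job is handed in; nothing more can be done
None
```

The job is handed in: the straightedge rocked on the near plate (about 563, -223), so I pressed its middle to about 24 N until it seated; pressing red (12 N) and blue (14 N) again showed no rock, and it is left lying there, but while laying it down I bore on the button with about 8 N, which may have moved it slightly before the test.

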